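# Release and remove a coolant tank pressure cap

### The arm

A 6-joint arm with a two-finger parallel gripper is mounted at the origin on the work surface. World frame = base frame: x ahead of the robot, y to its left, z up, the work surface at z = 0. Lengths are in m, angles in rad, forces in N, time in s.
With the tool pointing down it reaches from about 0.3 to 1 m from the base axis. Payload 5.1 kg.
Tool frame: the origin (TCP) lies at the very end of the fingers, on their centre line; the grasp point (between the pads) lies 19 mm behind it; z points along the fingers, y is the direction in which the jaws open and shut (so a half turn about z gives the same grasp; the last joint's range is limited). The gripper opens to 95 mm and grips with 3 to 60 N. Pads are 20 mm wide; open, the fingers measure 119 mm over their backs; the gripper's body (75 mm by 180 mm) begins 59 mm behind the grasp point.
Start: joints at [-1.389, 0.124, 1.65, -0, 1.367, -0.083], TCP at [0.17, -0.627, 0.215] pointing down, gripper open.
Joint ranges: [-2.61, 2.61], [-1.02, 2.33], [0.03, 2.71], [-1.35, 4.49], [0.32, 2.68], [-2.91, 2.91]. Speed limits (rad/s): [2.57, 2.57, 3.14, 3.14, 3.14, 3.14].

### API

Orientations are given as [roll, pitch, yaw] about the fixed x, y, z axes, in that order (R = Rz(yaw) Ry(pitch) Rx(roll)).
In Python, from workcell import robot gives the robot as it stands.
- The arm moves only by the shell command python3 -m crank 'ROWS' [FORCE]. ROWS is JSON, a list of rows, each a list of 7 numbers: the finger opening in m, from 0 to 0.0951, then the shift along the tool's x, y, z in m, then the turn, a rotation vector about the tool's x, y, z in degrees. A call has 1 to 5 rows; each row shifts and turns the commanded pose from where the row before left it, along the tool's axes as they then stand; what a row does not reach is not made up. A row lasts 1/12 s, in which the tool goes at most 41.7 mm and 7.16 degrees, less where a joint would pass 70% of its speed; a pose out of reach is approached as far as the arm can. A call is refused whole if a number of a shift passes 0.0417 or a number of a turn 7.16, either way. A call with a gripper value outside its range is refused whole. The fingers move at their own pace and stop on an object; FORCE is the grip in N (left out, the last holds). Time passes only in rows, so rows that do not move let the fingers close. It gives the time, the measured TCP pose, the force and the opening at its end, in the units of the state.
- robot.state(): the state, without advancing time (a new reading comes with each control period).
- robot.get_image(name): name is "side" or "top"; returns (picture, depth): 400x640x3 uint8, blue, green, red; 400x640 float32, m along the optical axis (not along the pixel's ray), 0 where there is no reading.
- robot.camera_info(name): a dict with "intrinsics" (3x3 intrinsics, pixels), "D" ([k1, k2, p1, p2, k3] as OpenCV has them; the pictures are not rectified), "extrinsics" (4x4, takes a point from camera to world coordinates). Camera axes: x right, y down, z forward; pixel columns grow to the right and rows downward; lengths in m; the calibration is good to about 2 mm. A picture is of the moment at which its call begins. camera_info takes no time and is no camera call.
- robot.finish_job(): hands the job in, once; it reports no verdict.
The state is a dict: "time_s": time; "joint_pos": joint angles; "qd": joint speeds; "joint_torque": joint torques, N m; "tcp_pos": TCP position; "ee_rot": TCP orientation; "contact_force": force on the tool from outside, world axes, zero at the start; "wrist_torque": the same for the moment, N m; "grip_width": opening from 0.0 (shut) to 1.0 (fully open).
Only numpy, scipy, OpenCV 4.12 (cv2) and the standard library are available. Lean on these libraries where they do the work, as an engineer would, in place of code of your own. Each camera call takes 0.05 s, during which the arm holds its last target. There are 200 camera calls.

### The job

Take the pressure cap off the red coolant tank: without pushing down, turn it anticlockwise (seen from above) until you feel it come firmly against its first stop, and hold it there for a second without forcing it, so the pressure can vent. Then press the cap down against its spring, without bottoming it, turn it on past the stop until it comes free, and lift it off. Stand it upright in the open steel parts tray, let go, and leave the engine parts around the work where they are.

Things in the scene. Friction and masses are not known exactly. Their poses are not given: they have to be found in the camera images.
- cap_grip (a point): Centre of the grip bar on top of the black pressure cap (loose, 0.12 kg). The bar is 60 mm long (along x of this frame), 14 mm thick (y) and 30 mm tall (z, up): 15 mm above and 15 mm below this point. Below the bar lies the cap's round disc, 69 mm across, top face 15 mm below this point; its skirt reaches 36 mm below this point.
- cap_foot (a point): Centre of the flat foot of the cap's stem (34 mm diameter), 47 mm below the grip centre; the cap stands on it. Two opposite lugs just above the foot (48 mm across) hold the cap in the neck. Anticlockwise to the first stop it turns 0.15 to 0.75 rad from the start, unknown beforehand and not to be seen. From there, pressed down, about 0.75 rad more to a solid end stop.
- neck_mouth (a point): Centre of the top rim of the tank's aluminium filler neck (62 mm outer diameter, 30 mm tall, axis vertical). With the cap latched its grip centre is 33 mm above this point. In about the last 0.15 rad before the end stop the cap springs up some 4 mm if let rise, and lifts straight out; 20 mm of lift clears the neck.
- tank: Red cast coolant tank with a bolted aluminium top plate, fixed, 184 x 114 x 70 mm (x, y, z), origin at the centre of its underside. The filler neck stands on its top, 25 mm to the tank's -x side. Its yaw tells nothing of where the cap's stops are.
- seal (a joint): Travel (m) of the spring seal under the cap: about 0 with the cap latched, more as the cap is pressed down, -0.004 when the cap has popped up or is off. The spring pushes up with about 7 N at 0 and 1 N more per mm. The first stop is cleared from 5.5 mm on; it bottoms at 12 mm, and more than 10.5 mm counts as bottoming.
- catch (a joint): Turn (rad) of the sprung catch that makes the first stop: 0 when nothing pushes on it, more as the cap is turned anticlockwise against it. It takes 0.15 N m to start moving and 5 N m per rad more, besides up to 0.15 N m of rubbing of the latched cap. Above 0.025 the cap is firmly at the stop; above 0.09 the stop is forced.
- tray: Open steel parts tray, 190 x 150 x 28 mm (x, y, z), wall and floor 4 mm, fixed. Origin at the centre of its underside; z up. It stands to the left or the right of the tank.
- piston: Aluminium piston standing loose, 86 mm diameter, 70 mm tall, on the other side of the tank from the tray. Origin at the centre of its underside.
- pin: Steel gudgeon pin, a loose tube standing upright, 24 mm diameter, 62 mm tall, beyond the tank. Origin at the centre of its underside.
- rod_cap: Dark steel bearing cap, a loose arch about 106 x 26 x 35 mm, beyond the tank. Origin at the centre of its underside.
Mind the look-alikes: they are no part of the job. What is shaped like the part that bears cap_grip but brown or green is not meant.

How it is judged:
By the outcome, as a careful person would: the job done as asked, in the order asked, and still so for the second after the job is handed in, with the robot touching nothing.
It also fails if it takes over 72 s, if anything falls off the work surface, if the arm or the gripper's body presses on something with over 40 N, if the wrist force passes 120 N, or if a joint passes its speed limit or range.

## Working session

There is one attempt and no reset: what is moved stays moved. The work goes in short steps, Python scripts to look and compute and a shell command to move; the robot and the scene stay as the last step left them, time stands still between calls to the robot, and variables do not carry over. Pictures are saved under pics/ and viewed, about 8 in all and at most 12, crops included, and the job is handed in when it is done.

```bash
ls; mkdir -p pics; python3 - <<'E'
from workcell import robot
import cv2,numpy as np
print(robot.state())
for n in("top","side"):
    im,d=robot.get_image(n);cv2.imwrite(f"pics/{n}0.png",im);np.savez(f"/tmp/{n}0.npz",im=im,d=d)
    print(n,{k:np.round(v,4).tolist() for k,v in robot.camera_info(n).items()})
E
```

```text
pics
{'time_s': 0.0, 'joint_pos': array([-1.38859108e+00,  1.24506074e-01,  1.65163134e+00,  4.47458472e-06,
        1.36747391e+00, -8.25898484e-02]), 'qd': array([-0.00184472,  0.00024359, -0.00037966, -0.00244301, -0.00148899,
       -0.00053876]), 'joint_torque': array([-1.09602377e-03, -4.17603350e+01, -3.59933817e+01,  7.73496483e-02,
        4.91590658e-02, -1.86502380e-04]), 'tcp_pos': array([ 0.1699796 , -0.62674028,  0.21341163]), 'ee_rot': array([-3.13958123e+00, -1.70897367e-04,  2.64794013e-01]), 'contact_force': array([-0.11006289,  0.1914441 ,  0.01254425]), 'wrist_torque': array([ 0.00871738, -0.02813801,  0.00190224]), 'grip_width': 1.0003968937241607}
top {'intrinsics': [[408.6781, 0.0, 320.7295], [0.0, 408.6781, 194.4495], [0.0, 0.0, 1.0]], 'D': [0.0303, 0.0, 0.0, 0.0, 0.0], 'extrinsics': [[-0.0218, -0.9835, 0.1793, 0.4104], [-0.9997, 0.0231, 0.0052, -0.0197], [-0.0092, -0.1792, -0.9838, 1.0019], [0.0, 0.0, 0.0, 1.0]]}
side {'intrinsics': [[389.5995, 0.0, 315.466], [0.0, 389.5995, 195.111], [0.0, 0.0, 1.0]], 'D': [0.0076, 0.0, 0.0, 0.0, 0.0], 'extrinsics': [[-0.9906, -0.0986, 0.0945, 0.5126], [-0.1363, 0.6695, -0.7302, 0.6877], [0.0087, -0.7363, -0.6766, 0.727], [0.0, 0.0, 0.0, 1.0]]}
```

View pics/top0.png

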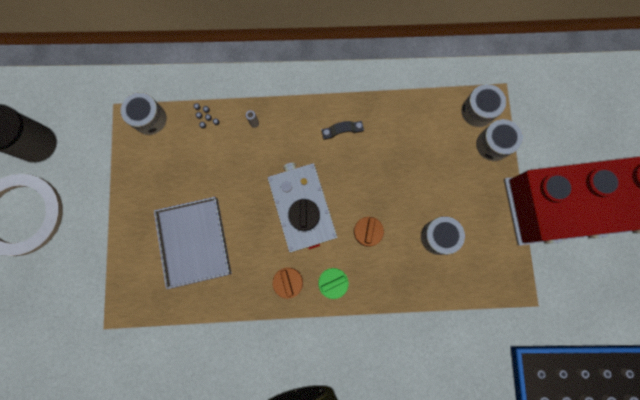

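View pics/side0.png

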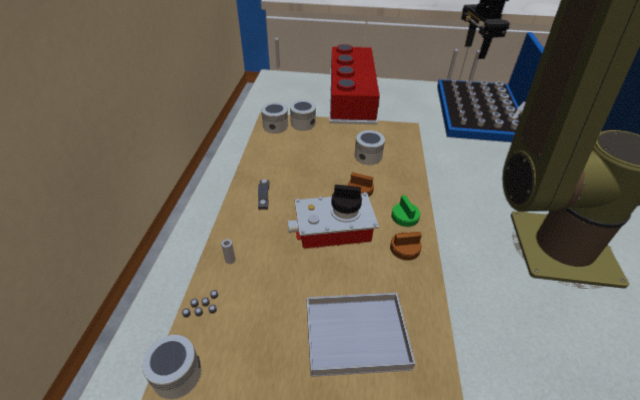

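The top view shows the black cap on the tank at about (303,214), the bar nearly upright in the picture. The tray is at (192,243), the piston at (445,236), the pin at (252,119) and the rod cap at (343,130). The brown and green caps stand close to the tank.

```bash
cat > h.py <<'E'
import numpy as np,cv2
from workcell import robot
def cloud(n,d):
    """world point for every pixel, from depth"""
    c=robot.camera_info(n);K=np.array(c["intrinsics"]);D=np.array(c["D"]);E=np.array(c["extrinsics"])
    v,u=np.indices(d.shape);p=cv2.undistortPoints(np.stack([u,v],-1).reshape(-1,1,2).astype(float),K,D).reshape(*d.shape,2)
    P=np.dstack([p[...,0]*d,p[...,1]*d,d]);return P@E[:3,:3].T+E[:3,3]
def ray(n,uv,z):
    c=robot.camera_info(n);K=np.array(c["intrinsics"]);D=np.array(c["D"]);E=np.array(c["extrinsics"])
    p=cv2.undistortPoints(np.array(uv,float).reshape(-1,1,2),K,D).reshape(-1,2)
    r=np.c_[p,np.ones(len(p))]@E[:3,:3].T;return E[:3,3]+r*((z-E[2,3])/r[:,2])[:,None]
E
python3 - <<'E'
from h import *
for n,box in(("top",(270,340,180,250)),("side",(320,375,175,225))):
    f=np.load(f"/tmp/{n}0.npz");im,d=f["im"],f["d"];W=cloud(n,d)
    m=np.zeros(d.shape,bool);m[box[2]:box[3],box[0]:box[1]]=1
    m&=(im.max(2)<75)&(d>0)
    m0=m&(W[...,2]>.105)
    bar=m&(W[...,2]>.138);disc=m0&(W[...,2]<.125)
    for nm,q in(("all",m0),("bar",bar),("disc",disc)):
        p=W[q]
        if len(p)<5: print(n,nm,len(p));continue
        r=cv2.minAreaRect((p[:,:2]*1000).astype(np.float32))
        c,_,_=0,0,0
        w,V=np.linalg.eigh(np.cov(p[:,:2].T));a=np.degrees(np.arctan2(V[1,1],V[0,1]))
        print(n,nm,len(p),p.mean(0).round(4),np.median(p[:,2]).round(4),r,"ax",a.round(1),np.sqrt(w).round(4))
    # enclosing circle
    ys,xs=np.nonzero(m0);print(cv2.minEnclosingCircle(np.c_[xs,ys].astype(np.float32)))
f=np.load("/tmp/top0.npz");im=f["im"]
c=ray("top",[[157,211],[215,199],[229,272],[168,287]],.028);print("tray",c.round(3),c.mean(0))
print("caps",ray("top",[[369,228],[288,282],[334,283]],.04).round(3))
print("tank corners",ray("top",[[268,179],[315,165],[336,237],[290,251]],.07).round(3))
crop=cv2.resize(im[150:300,140:340],None,fx=4,fy=4,interpolation=cv2.INTER_CUBIC);cv2.imwrite("pics/crop1.png",cv2.convertScaleAbs(crop,alpha=1.6,beta=15))
E
```

```text
top all 769 [0.5271 0.0227 0.1244] 0.1181 ((527.3837280273438, 22.45655059814453), (66.06719207763672, 65.54621887207031), 0.13512468338012695) ax -161.1 [0.0168 0.0172]
top bar 170 [0.5279 0.0239 0.1469] 0.1471 ((528.915771484375, 23.364015579223633), (12.371160507202148, 57.715232849121094), 89.30648803710938) ax 179.7 [0.0037 0.0172]
top disc 572 [0.527  0.0225 0.1173] 0.1174 ((527.3837280273438, 22.45655059814453), (66.06719207763672, 65.54621887207031), 0.13512468338012695) ax 85.6 [0.0171 0.0194]
((303.73809814453125, 214.528564453125), 15.768227577209473)
side all 683 [0.5261 0.0383 0.1263] 0.1198 ((525.756591796875, 39.35095977783203), (67.0151138305664, 44.97182083129883), 2.4150004386901855) ax 178.9 [0.0109 0.0179]
side bar 177 [0.5264 0.0288 0.1453] 0.1461 ((526.4189453125, 26.14695167541504), (58.88496017456055, 16.20906639099121), 0.30678004026412964) ax 179.0 [0.004  0.0172]
side disc 394 [0.526  0.0443 0.1163] 0.1174 ((525.756591796875, 39.35095977783203), (67.0151138305664, 44.97182083129883), 2.4150004386901855) ax 179.3 [0.0105 0.0185]
((346.5, 196.6904754638672), 16.39879608154297)
tray [[0.557 0.38  0.028]
 [0.583 0.241 0.028]
 [0.409 0.204 0.028]
 [0.378 0.345 0.028]] [0.48151627 0.29242078 0.028     ]
caps [[ 0.503 -0.126  0.04 ]
 [ 0.383  0.065  0.04 ]
 [ 0.378 -0.041  0.04 ]]
tank corners [[ 0.62   0.108  0.07 ]
 [ 0.651 -0.003  0.07 ]
 [ 0.481 -0.047  0.07 ]
 [ 0.452  0.058  0.07 ]]
```

View pics/crop1.png

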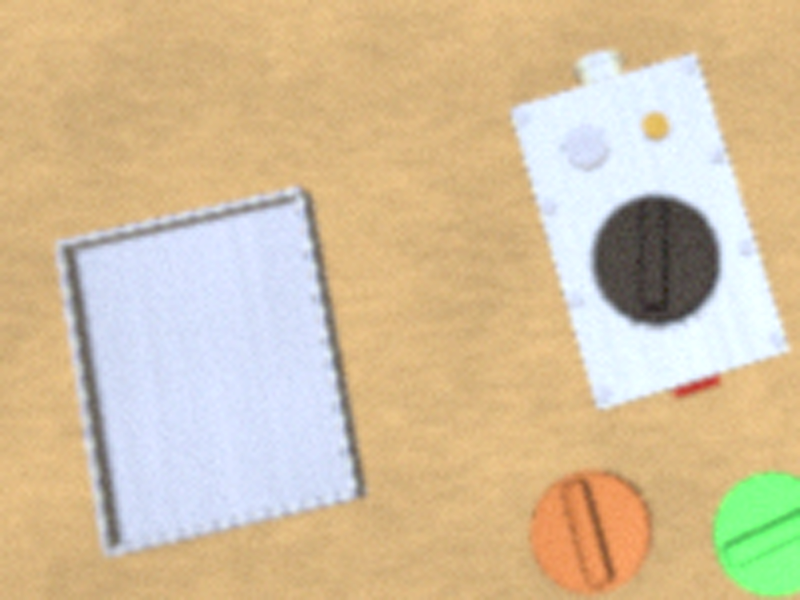

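Cap centre is about (0.527, 0.023), with the bar along world x and its top at 0.148. The tray centre is about (0.48, 0.292). I'll approach at yaw 0, so the last joint has room for the anticlockwise turn.

```bash
A='[[0.095,0.0257,-0.0267,0,0,0,0],[0.095,0.0257,-0.0267,0,0,0,0],[0.095,0.0257,-0.0267,0,0,0,0],[0.095,0.0257,-0.0267,0,0,0,0],[0.095,0.0257,-0.0267,0,0,0,0]]'
python3 -m crank '[[0.095,0.0257,-0.0267,0,0,0,0],[0.095,0.0257,-0.0267,0,0,0,0],[0.095,0.0257,-0.0267,0,0,0,0],[0.095,0.0257,-0.0267,0,0,0,0],[0.095,0.0257,-0.0267,0,0,0,0]]' 60
python3 -m crank '[[0.095,0.0257,-0.0267,0,0,0,0],[0.095,0.0257,-0.0267,0,0,0,0],[0.095,0.0257,-0.0267,0,0,0,0],[0.095,0.0257,-0.0267,0,0,0,0],[0.095,0.0257,-0.0267,0,0,0,0]]'
python3 -m crank '[[0.095,0.0257,-0.0267,0,0,0,0],[0.095,0.0257,-0.0267,0,0,0,0],[0.095,0.0257,-0.0267,0,0,0,0],[0.095,0.0257,-0.0267,0,0,0,0],[0.095,0.0257,-0.0267,0,0,0,0]]'
```

```text
time_s: 0.52
tcp_pos: [0.2595, -0.463, 0.2139]
ee_rot: [-3.141, -0.0, 0.264]
contact_force: [1.6, 0.3, 0.3]
grip_width: 1.003
time_s: 0.93
tcp_pos: [0.3485, -0.3005, 0.2143]
ee_rot: [-3.141, 0.0, 0.264]
contact_force: [1.2, -0.1, 0.6]
grip_width: 1.001
time_s: 1.35
tcp_pos: [0.4376, -0.138, 0.2144]
ee_rot: [-3.142, 0.0, 0.265]
contact_force: [1.9, 0.3, 0.4]
grip_width: 1.0
```

```bash

python3 -m crank '[[0.095,0.0257,-0.0267,0,0,0,0],[0.095,0.0257,-0.0267,0,0,0,0],[0.095,0.0257,-0.0267,0,0,0,0],[0.095,0.0257,-0.0267,0,0,0,0],[0.095,0.0257,-0.0267,0,0,0,0]]'
python3 -m crank '[[0.095,0,0,0,0,0,5.05],[0.095,0,0,0,0,0,5.05],[0.095,0,0,0,0,0,5.05],[0.095,0,0,0,0,0,0],[0.095,0,0,0,0,0,0]]'
python3 -c "
from workcell import robot
s=robot.state();print(s)"
```

```text
time_s: 1.77
tcp_pos: [0.5266, 0.0245, 0.2142]
ee_rot: [-3.142, 0.001, 0.265]
contact_force: [0.8, -1.0, 0.2]
grip_width: 0.998
time_s: 2.18
tcp_pos: [0.5261, 0.0226, 0.2142]
ee_rot: [-3.142, 0.001, 0.003]
contact_force: [-0.7, 0.6, 0.2]
grip_width: 0.999
{'time_s': 2.1833, 'joint_pos': array([-5.89583031e-02, -1.51185663e-01,  1.92318585e+00,  7.24669525e-06,
        1.37044568e+00,  1.50909824e+00]), 'qd': array([-0.00835804, -0.00217337, -0.00110933, -0.00101813,  0.00050117,
       -0.0044628 ]), 'joint_torque': array([  0.18014907, -29.09713984, -36.19249821,   0.04563839,
        -0.08009613,   0.08473251]), 'tcp_pos': array([0.52612094, 0.02264018, 0.21420157]), 'ee_rot': array([-3.14153296e+00,  8.51146822e-04,  2.73836493e-03]), 'contact_force': array([-0.67785248,  0.55779682,  0.18432935]), 'wrist_torque': array([-0.02219351, -0.01360847,  0.02270371]), 'grip_width': 0.9986651315675547}
```

```bash

python3 -m crank '[[0.07,0.001,-0.0005,0.02,0,0,0],[0.05,0,0,0.02,0,0,0],[0.05,0,0,0.02,0,0,0],[0.05,0,0,0.02,0,0,0],[0.05,0,0,0.01,0,0,0]]'
python3 -m crank '[[0.04,0,0,0,0,0,0],[0.03,0,0,0,0,0,0],[0.025,0,0,0,0,0,0],[0.02,0,0,0,0,0,0],[0.02,0,0,0,0,0,0]]' 
python3 -m crank '[[0.015,0,0,0,0,0,0],[0.013,0,0,0,0,0,0],[0.013,0,0,0,0,0,0],[0.013,0,0,0,0,0,0],[0.013,0,0,0,0,0,0]]' 10
python3 - <<'E'
from h import *
print(robot.state())
im,d=robot.get_image("side");cv2.imwrite("pics/s2.png",cv2.resize(im[120:270,240:440],None,fx=4,fy=4))
E
```

```text
time_s: 2.6
tcp_pos: [0.5256, 0.0229, 0.1217]
ee_rot: [-3.141, 0.004, 0.002]
contact_force: [-0.9, 0.5, -0.5]
grip_width: 0.705
time_s: 3.02
tcp_pos: [0.5284, 0.023, 0.1262]
ee_rot: [3.141, -0.003, 0.001]
contact_force: [0.2, 0.2, 0.2]
grip_width: 0.355
time_s: 3.43
tcp_pos: [0.5275, 0.0232, 0.1249]
ee_rot: [-3.141, -0.0, 0.0]
contact_force: [-0.6, 0.5, 1.7]
grip_width: 0.148
{'time_s': 3.4333, 'joint_pos': array([-5.79393195e-02, -7.27701262e-02,  2.00654907e+00,  3.35746690e-04,
        1.20752316e+00,  1.51256051e+00]), 'qd': array([-0.00045273,  0.00039716,  0.00141277, -0.00054489, -0.00124682,
        0.00109713]), 'joint_torque': array([ -0.23124803, -30.13119221, -33.5654676 ,  -0.13622525,
        -0.1596195 ,  -0.06508956]), 'tcp_pos': array([0.5275173 , 0.0231837 , 0.12490962]), 'ee_rot': array([-3.14129623e+00, -3.08306758e-04,  1.77194621e-04]), 'contact_force': array([-0.62470297,  0.45022324,  1.71835244]), 'wrist_torque': array([ 0.09772822,  0.04357775, -0.08658562]), 'grip_width': 0.14760974528616466}
```

View pics/s2.png

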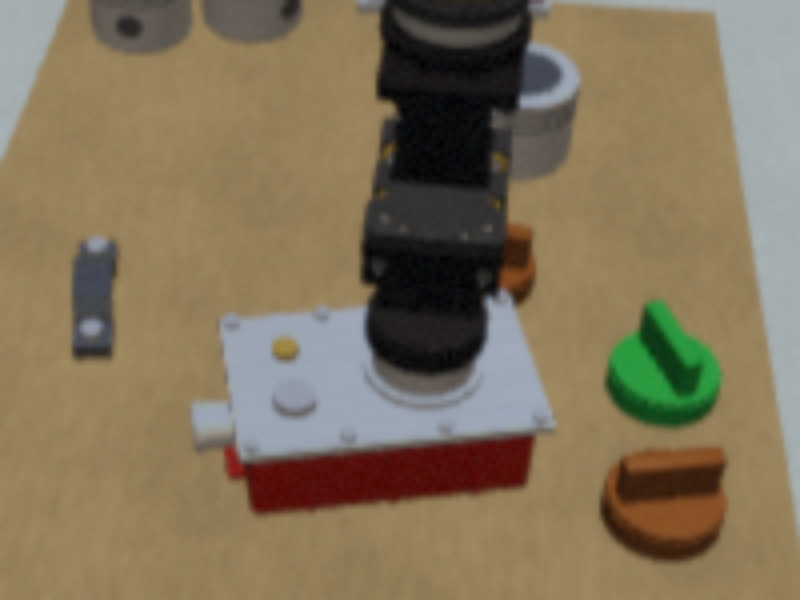

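The gripper holds the bar (14 mm opening, almost no side force). I'll tighten the grip, then turn in small steps while watching yaw and wrist moment.

```bash
cat > st.py <<'E'
from workcell import robot
s=robot.state();print("t",s["time_s"],"p",(s["tcp_pos"]*1000).round(2),"rot",s["ee_rot"].round(4),"F",s["contact_force"].round(2),"M",s["wrist_torque"].round(3),"w",round(s["grip_width"]*95.1,2),"j6",s["joint_pos"][5].round(4))
E
python3 -m crank '[[0.005,0,0,0,0,0,0],[0.005,0,0,0,0,0,0],[0.005,0,0,0,0,0,0]]' 50 >/dev/null; python3 st.py
python3 -m crank '[[0.005,0,0,0,0,0,-1],[0.005,0,0,0,0,0,-1],[0.005,0,0,0,0,0,0]]' >/dev/null; python3 st.py
python3 -m crank '[[0.005,0,0,0,0,0,-1],[0.005,0,0,0,0,0,-1],[0.005,0,0,0,0,0,0]]' >/dev/null; python3 st.py
python3 -m crank '[[0.005,0,0,0,0,0,-1],[0.005,0,0,0,0,0,-1],[0.005,0,0,0,0,0,0]]' >/dev/null; python3 st.py
```

```text
t 3.7333 p [527.55  23.14 124.89] rot [-3.1414e+00 -3.0000e-04  4.0000e-04] F [-0.47  0.99  1.86] M [ 0.214  0.076 -0.023] w 13.66 j6 1.5124
t 3.9833 p [527.58  23.06 124.9 ] rot [ 3.1415e+00 -4.0000e-04  3.6400e-02] F [-1.09  0.8   2.61] M [0.17  0.086 0.007] w 13.87 j6 1.4764
t 4.2333 p [527.59  22.99 124.89] rot [ 3.1414e+00 -4.0000e-04  7.1300e-02] F [-0.64  0.72  4.2 ] M [0.078 0.022 0.04 ] w 13.75 j6 1.4415
t 4.4833 p [527.6   22.92 124.85] rot [ 3.1413e+00 -4.0000e-04  1.0620e-01] F [ 0.79 -0.42  3.02] M [0.042 0.02  0.058] w 13.93 j6 1.4066
```

```bash

python3 -m crank '[[0.005,0,0,-0.0005,0,0,-1],[0.005,0,0,0,0,0,-1],[0.005,0,0,0,0,0,0]]' >/dev/null; python3 st.py
python3 -m crank '[[0.005,0,0,0,0,0,-1],[0.005,0,0,0,0,0,-1],[0.005,0,0,0,0,0,0]]' >/dev/null; python3 st.py
python3 -m crank '[[0.005,0,0,0,0,0,-1],[0.005,0,0,0,0,0,-1],[0.005,0,0,0,0,0,0]]' >/dev/null; python3 st.py
```

```text
t 4.7333 p [527.51  22.93 124.92] rot [ 3.1413e+00 -3.0000e-04  1.4110e-01] F [ 1.26 -0.8   1.21] M [-0.091 -0.28   0.008] w 14.11 j6 1.3717
t 4.9833 p [527.42  22.95 124.95] rot [3.1413 0.     0.176 ] F [ 1.2  -0.87  0.1 ] M [-0.153 -0.378 -0.031] w 13.8 j6 1.3368
t 5.2333 p [527.3   22.98 124.94] rot [3.1415e+00 3.0000e-04 2.1090e-01] F [ 1.81 -1.14 -0.96] M [-0.273 -0.422 -0.028] w 13.43 j6 1.3019
```

```bash

for i in 1; do python3 -m crank '[[0.005,0,0,0,0,0,-1],[0.005,0,0,0,0,0,0]]' >/dev/null; python3 st.py
python3 -m crank '[[0.005,0,0,0,0,0,-1],[0.005,0,0,0,0,0,0]]' >/dev/null; python3 st.py
python3 -m crank '[[0.005,0,0,0,0,0,-1],[0.005,0,0,0,0,0,0]]' >/dev/null; python3 st.py
python3 -m crank '[[0.005,0,0,0,0,0,-1],[0.005,0,0,0,0,0,0]]' >/dev/null; python3 st.py; done
```

```text
t 5.4 p [527.23  23.   124.93] rot [3.1415e+00 4.0000e-04 2.2820e-01] F [ 2.15 -1.07 -0.43] M [-0.347 -0.36  -0.096] w 13.92 j6 1.2846
t 5.5667 p [527.2   23.01 124.93] rot [-3.1415e+00  5.0000e-04  2.4560e-01] F [ 1.38 -1.67 -1.05] M [-0.288 -0.33  -0.038] w 13.63 j6 1.2671
t 5.7333 p [527.19  23.06 124.96] rot [-3.1415e+00  5.0000e-04  2.6320e-01] F [ 0.54 -0.71 -2.14] M [-0.286 -0.277 -0.066] w 13.71 j6 1.2497
t 5.9 p [527.17  23.07 124.94] rot [-3.1414e+00  6.0000e-04  2.8060e-01] F [ 1.51 -1.45 -2.21] M [-0.336 -0.269 -0.039] w 13.59 j6 1.2322
```

```bash

python3 -m crank '[[0.005,0,0,0.0002,0,0,-1],[0.005,0,0,0,0,0,0]]' >/dev/null; python3 st.py
python3 -m crank '[[0.005,0,0,0,0,0,-1],[0.005,0,0,0,0,0,0]]' >/dev/null; python3 st.py
python3 -m crank '[[0.005,0,0,0,0,0,-1],[0.005,0,0,0,0,0,0]]' >/dev/null; python3 st.py
python3 -m crank '[[0.005,0,0,0,0,0,-1],[0.005,0,0,0,0,0,0]]' >/dev/null; python3 st.py
```

```text
t 6.0667 p [527.19  23.09 124.94] rot [-3.1414e+00  6.0000e-04  2.9810e-01] F [-0.01 -2.23 -2.32] M [-0.398 -0.069 -0.071] w 13.73 j6 1.2147
t 6.2333 p [527.19  23.11 124.92] rot [-3.1414e+00  6.0000e-04  3.1560e-01] F [-0.24 -0.98 -0.53] M [-0.254  0.027 -0.011] w 13.84 j6 1.1973
t 6.4 p [527.23  23.12 124.92] rot [-3.1414e+00  5.0000e-04  3.3300e-01] F [-0.46 -1.18 -1.28] M [-0.306  0.069 -0.136] w 13.63 j6 1.1798
t 6.5667 p [527.24  23.08 124.92] rot [-3.1414e+00  4.0000e-04  3.5030e-01] F [-0.99 -0.87 -1.87] M [-0.198  0.086 -0.093] w 13.22 j6 1.1625
```

```bash

python3 -c "
import numpy as np" ; cat > chk.py <<'E'
from workcell import robot
import sys
m=robot.state()["wrist_torque"][2];sys.exit(0 if m>-0.18 else 1)
E
python3 chk.py && python3 -m crank '[[0.005,0,0,0,0,0,-1],[0.005,0,0,0,0,0,0]]' >/dev/null; python3 st.py
python3 chk.py && python3 -m crank '[[0.005,0,0,0,0,0,-1],[0.005,0,0,0,0,0,0]]' >/dev/null; python3 st.py
python3 chk.py && python3 -m crank '[[0.005,0,0,0,0,0,-1],[0.005,0,0,0,0,0,0]]' >/dev/null; python3 st.py
python3 chk.py && python3 -m crank '[[0.005,0,0,0,0,0,-1],[0.005,0,0,0,0,0,0]]' >/dev/null; python3 st.py
```

```text
t 6.7333 p [527.36  22.99 124.94] rot [3.1415e+00 2.0000e-04 3.6770e-01] F [-0.11 -1.05 -0.6 ] M [-0.381  0.095 -0.154] w 13.38 j6 1.1451
t 6.9 p [527.47  22.88 124.97] rot [ 3.1412 -0.      0.3851] F [ 0.48 -2.9  -1.68] M [-0.472  0.036 -0.201] w 13.68 j6 1.1277
t 6.9 p [527.47  22.88 124.97] rot [ 3.1412 -0.      0.3851] F [ 0.48 -2.9  -1.68] M [-0.472  0.036 -0.201] w 13.68 j6 1.1277
t 6.9 p [527.47  22.88 124.97] rot [ 3.1412 -0.      0.3851] F [ 0.48 -2.9  -1.68] M [-0.472  0.036 -0.201] w 13.68 j6 1.1277
```

```bash

python3 -m crank '[[0.005,0,0,0,0,0,0]]' >/dev/null; python3 st.py
python3 -m crank '[[0.005,0,0,0,0,0,-1],[0.005,0,0,0,0,0,0]]' >/dev/null; python3 st.py
python3 -m crank '[[0.005,0,0,0,0,0,0]]' >/dev/null; python3 st.py
python3 -m crank '[[0.005,0,0,0,0,0,-1],[0.005,0,0,0,0,0,0]]' >/dev/null; python3 st.py
python3 -m crank '[[0.005,0,0,0,0,0,0]]' >/dev/null; python3 st.py
```

```text
t 6.9833 p [527.44  22.88 124.93] rot [3.1413e+00 1.0000e-04 3.8440e-01] F [ 0.14 -2.17 -0.61] M [-0.53  -0.004 -0.223] w 13.9 j6 1.1283
t 7.15 p [527.5   22.81 124.94] rot [ 3.141  -0.      0.4025] F [ 0.18 -2.69 -1.33] M [-0.646 -0.035 -0.285] w 13.65 j6 1.1103
t 7.2333 p [527.48  22.83 124.92] rot [3.1411 0.     0.4018] F [ 1.05 -2.82 -1.95] M [-0.756 -0.022 -0.188] w 13.51 j6 1.111
t 7.4 p [527.48  22.81 124.91] rot [3.141 0.    0.42 ] F [ 0.29 -3.85 -2.02] M [-0.897 -0.14  -0.349] w 13.61 j6 1.0928
t 7.4833 p [527.51  22.8  124.93] rot [3.141  0.     0.4193] F [ 0.66 -4.78 -2.93] M [-0.855 -0.155 -0.344] w 13.78 j6 1.0935
```

```bash

python3 -m crank '[[0.005,0,0,0,0,0,-1],[0.005,0,0,0,0,0,0]]' >/dev/null; python3 st.py
python3 -m crank '[[0.005,0,0,0,0,0,0]]' >/dev/null; python3 st.py
python3 -m crank '[[0.005,0,0,0,0,0,-0.4],[0.005,0,0,0,0,0,0]]' >/dev/null; python3 st.py
python3 -m crank '[[0.005,0,0,0,0,0,0]]' >/dev/null; python3 st.py;python3 -m crank '[[0.005,0,0,0,0,0,0]]' >/dev/null; python3 st.py
```

```text
t 7.65 p [527.5   22.81 124.91] rot [ 3.141  -0.      0.4374] F [ 1.09 -4.83 -1.97] M [-1.013 -0.192 -0.409] w 13.8 j6 1.0754
t 7.7333 p [527.53  22.82 124.96] rot [ 3.141e+00 -1.000e-04  4.367e-01] F [ 1.39 -4.76 -3.34] M [-1.085 -0.26  -0.425] w 13.55 j6 1.0761
t 7.9 p [527.53  22.81 124.94] rot [ 3.141e+00 -1.000e-04  4.437e-01] F [ 1.9  -4.48 -2.02] M [-1.06  -0.284 -0.434] w 13.97 j6 1.0691
t 7.9833 p [527.52  22.82 124.96] rot [ 3.141e+00 -1.000e-04  4.436e-01] F [ 1.57 -4.59 -2.68] M [-1.088 -0.289 -0.471] w 13.68 j6 1.0692
t 8.0667 p [527.53  22.82 124.95] rot [ 3.141e+00 -1.000e-04  4.436e-01] F [ 1.69 -5.08 -2.32] M [-1.103 -0.278 -0.433] w 13.94 j6 1.0692
```

Torque stands at about 0.445 N·m and is rising with the slope of the catch, so the catch is at roughly 0.05 rad: firm but not forced. I'll hold there for more than a second.

```bash

python3 -m crank '[[0.005,0,0,0,0,0,0],[0.005,0,0,0,0,0,0],[0.005,0,0,0,0,0,0],[0.005,0,0,0,0,0,0],[0.005,0,0,0,0,0,0]]' >/dev/null; python3 st.py
python3 -m crank '[[0.005,0,0,0,0,0,0],[0.005,0,0,0,0,0,0],[0.005,0,0,0,0,0,0],[0.005,0,0,0,0,0,0],[0.005,0,0,0,0,0,0]]' >/dev/null; python3 st.py
python3 -m crank '[[0.005,0,0,0,0,0,0],[0.005,0,0,0,0,0,0],[0.005,0,0,0,0,0,0],[0.005,0,0,0,0,0,0],[0.005,0,0,0,0,0,0]]' >/dev/null; python3 st.py
python3 - <<'E'
from h import *
im,d=robot.get_image("side");cv2.imwrite("pics/s3.png",cv2.resize(im[150:240,290:410],None,fx=6,fy=6,interpolation=cv2.INTER_CUBIC))
E
```

```text
t 8.4833 p [527.51  22.82 124.93] rot [3.141  0.     0.4436] F [ 0.37 -4.87 -2.05] M [-1.097 -0.249 -0.483] w 13.67 j6 1.0693
t 8.9 p [527.51  22.83 124.93] rot [ 3.141e+00 -1.000e-04  4.435e-01] F [ 1.22 -5.12 -2.29] M [-1.058 -0.254 -0.494] w 13.45 j6 1.0693
t 9.3167 p [527.52  22.83 124.94] rot [ 3.141e+00 -1.000e-04  4.436e-01] F [ 0.3  -4.7  -2.67] M [-1.117 -0.275 -0.495] w 13.59 j6 1.0692
```

View pics/s3.png

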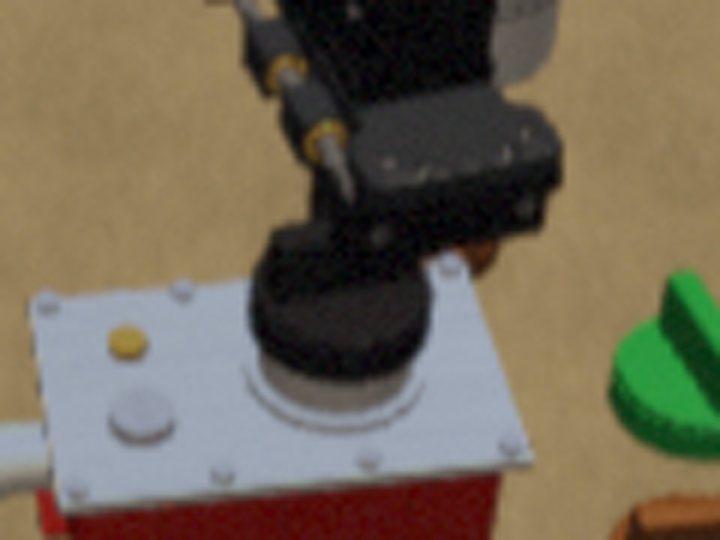

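The view shows the bar turned along with the gripper and the cap still seated. It was held firm for about 1.3 s. Next: press down about 8 mm.

```bash

python3 -m crank '[[0.005,0,0,0.001,0,0,0.7],[0.005,0,0,0.001,0,0,0.7],[0.005,0,0,0,0,0,0]]' 60 >/dev/null; python3 st.py
python3 -m crank '[[0.005,0,0,0.001,0,0,0],[0.005,0,0,0.001,0,0,0],[0.005,0,0,0,0,0,0]]' >/dev/null; python3 st.py
python3 -m crank '[[0.005,0,0,0.001,0,0,0],[0.005,0,0,0.001,0,0,0],[0.005,0,0,0,0,0,0]]' >/dev/null; python3 st.py
```

```text
t 9.6167 p [527.71  22.82 124.83] rot [3.1409e+00 2.0000e-04 4.1950e-01] F [-3.76 -5.23  5.93] M [-1.066  0.622 -0.277] w 13.42 j6 1.0935
t 9.8667 p [527.89  22.86 124.11] rot [ 3.1408 -0.      0.4199] F [-5.17 -4.13 10.51] M [-1.053  1.244 -0.284] w 14.02 j6 1.0932
t 10.1167 p [528.11  22.93 122.51] rot [ 3.1407e+00 -6.0000e-04  4.2000e-01] F [-5.35 -3.9  12.97] M [-0.962  1.314 -0.209] w 13.59 j6 1.0931
```

```bash

python3 -m crank '[[0.005,0,0,0.001,0,0,0],[0.005,0,0,0.001,0,0,0],[0.005,0,0,0,0,0,0]]' >/dev/null; python3 st.py
python3 -m crank '[[0.005,0,0,0.001,0,0,0],[0.005,0,0,0.001,0,0,0],[0.005,0,0,0,0,0,0]]' >/dev/null; python3 st.py
python3 -m crank '[[0.005,0,0,0.001,0,0,0],[0.005,0,0,0,0,0,0],[0.005,0,0,0,0,0,0]]' >/dev/null; python3 st.py
```

```text
t 10.3667 p [528.19  23.03 120.12] rot [ 3.1407e+00 -1.1000e-03  4.2050e-01] F [-3.31 -3.54  8.47] M [-0.914  0.871 -0.047] w 13.78 j6 1.0926
t 10.6167 p [528.23  23.05 118.13] rot [ 3.1407e+00 -1.0000e-03  4.2060e-01] F [-5.69 -3.62 12.06] M [-0.937  1.117 -0.052] w 13.47 j6 1.0926
t 10.8667 p [528.25  23.08 117.45] rot [ 3.1407e+00 -9.0000e-04  4.2070e-01] F [-5.85 -3.8  12.51] M [-0.893  1.144 -0.071] w 13.7 j6 1.0926
```

Cleared: about 7.5 mm down, and the torque has dropped. Turning on now.

```bash

python3 -m crank '[[0.005,0,0,0.0005,0,0,-1],[0.005,0,0,0,0,0,-1],[0.005,0,0,0,0,0,-1],[0.005,0,0,0,0,0,0]]' >/dev/null; python3 st.py
python3 -m crank '[[0.005,0,0,0,0,0,-2],[0.005,0,0,0,0,0,-2],[0.005,0,0,0,0,0,-2],[0.005,0,0,0,0,0,0]]' >/dev/null; python3 st.py
python3 -m crank '[[0.005,0,0,0,0,0,-2],[0.005,0,0,0,0,0,-2],[0.005,0,0,0,0,0,-2],[0.005,0,0,0,0,0,0]]' >/dev/null; python3 st.py
```

```text
t 11.2 p [528.61  23.24 117.19] rot [ 3.1406e+00 -2.0000e-03  4.7340e-01] F [-5.2  -4.09 11.36] M [-0.772  1.008 -0.022] w 14.0 j6 1.0397
t 11.5333 p [528.81  23.02 117.29] rot [ 3.1397e+00 -2.1000e-03  5.7860e-01] F [-4.6  -4.06 13.14] M [-0.865  0.883  0.003] w 13.61 j6 0.9345
t 11.8667 p [528.95  22.83 117.37] rot [ 3.139e+00 -1.900e-03  6.834e-01] F [-4.41 -3.87 12.89] M [-0.98   0.847 -0.037] w 13.83 j6 0.8297
```

```bash

python3 -m crank '[[0.005,0,0,0,0,0,-2],[0.005,0,0,0,0,0,-2],[0.005,0,0,0,0,0,-2],[0.005,0,0,0,0,0,0]]' >/dev/null; python3 st.py
python3 -m crank '[[0.005,0,0,0,0,0,-2],[0.005,0,0,0,0,0,-2],[0.005,0,0,0,0,0,-2],[0.005,0,0,0,0,0,0]]' >/dev/null; python3 st.py
python3 -m crank '[[0.005,0,0,0,0,0,-2],[0.005,0,0,0,0,0,-2],[0.005,0,0,0,0,0,-1],[0.005,0,0,0,0,0,0]]' >/dev/null; python3 st.py
python3 -m crank '[[0.005,0,0,0,0,0,-2],[0.005,0,0,0,0,0,-2],[0.005,0,0,0,0,0,-1],[0.005,0,0,0,0,0,0]]' >/dev/null; python3 st.py
```

```text
t 12.2 p [529.05  22.71 117.43] rot [ 3.1385e+00 -1.6000e-03  7.8810e-01] F [-4.35 -5.35 10.88] M [-1.04   0.796 -0.099] w 13.85 j6 0.725
t 12.5333 p [529.13  22.64 117.45] rot [ 3.138e+00 -1.300e-03  8.928e-01] F [-2.67 -5.71 12.64] M [-1.127  0.822 -0.065] w 13.41 j6 0.6203
t 12.8667 p [529.23  22.58 117.5 ] rot [ 3.1377e+00 -1.1000e-03  9.7950e-01] F [-4.09 -5.95 12.58] M [-1.079  0.704 -0.017] w 13.74 j6 0.5336
t 13.2 p [529.33  22.61 117.55] rot [ 3.1374e+00 -8.0000e-04  1.0668e+00] F [-2.69 -5.17 12.31] M [-1.127  0.602 -0.078] w 13.33 j6 0.4463
```

Continuing in 1° steps until the end stop is felt.

```bash

python3 -m crank '[[0.005,0,0,0,0,0,-1],[0.005,0,0,0,0,0,-1],[0.005,0,0,0,0,0,0]]' >/dev/null; python3 st.py
python3 chk.py && python3 -m crank '[[0.005,0,0,0,0,0,-1],[0.005,0,0,0,0,0,0]]' >/dev/null; python3 st.py
python3 chk.py && python3 -m crank '[[0.005,0,0,0,0,0,-1],[0.005,0,0,0,0,0,0]]' >/dev/null; python3 st.py
python3 chk.py && python3 -m crank '[[0.005,0,0,0,0,0,-1],[0.005,0,0,0,0,0,0]]' >/dev/null; python3 st.py
```

```text
t 13.45 p [529.35  22.57 117.55] rot [ 3.1373e+00 -7.0000e-04  1.1016e+00] F [-3.94 -5.4  12.46] M [-1.134  0.606 -0.093] w 13.8 j6 0.4115
t 13.6167 p [529.34  22.62 117.57] rot [ 3.1374e+00 -7.0000e-04  1.1189e+00] F [-3.49 -5.09 12.42] M [-1.145  0.644 -0.116] w 13.72 j6 0.3941
t 13.7833 p [529.28  22.69 117.57] rot [ 3.1376e+00 -7.0000e-04  1.1362e+00] F [-3.89 -4.68 12.56] M [-1.113  0.687 -0.239] w 13.68 j6 0.3769
t 13.7833 p [529.28  22.69 117.57] rot [ 3.1376e+00 -7.0000e-04  1.1362e+00] F [-3.89 -4.68 12.56] M [-1.113  0.687 -0.239] w 13.68 j6 0.3769
```

End stop felt at yaw 1.13, where expected. I'll back off 1.5° and rise.

```bash

python3 -m crank '[[0.005,0,0,0,0,0,1.5],[0.005,0,0,-0.004,0,0,0],[0.005,0,0,-0.004,0,0,0],[0.005,0,0,-0.004,0,0,0],[0.005,0,0,0,0,0,0]]' >/dev/null; python3 st.py
python3 -m crank '[[0.005,0,0,-0.002,0,0,0],[0.005,0,0,-0.002,0,0,0],[0.005,0,0,0,0,0,0]]' >/dev/null; python3 st.py
python3 -m crank '[[0.005,0,0,-0.002,0,0,0],[0.005,0,0,-0.002,0,0,0],[0.005,0,0,0,0,0,0]]' >/dev/null; python3 st.py
```

```text
t 14.2 p [528.9   22.97 127.81] rot [ 3.1380e+00 -1.3000e-03  1.1093e+00] F [ 0.7  -4.11  6.61] M [-1.014 -0.109 -0.116] w 13.89 j6 0.4036
t 14.45 p [528.48  22.99 129.24] rot [ 3.1386e+00 -1.2000e-03  1.1088e+00] F [ 5.18 -4.87 -2.37] M [-1.059 -1.18  -0.099] w 13.6 j6 0.404
t 14.7 p [528.36  23.01 132.63] rot [ 3.1391e+00 -1.1000e-03  1.1087e+00] F [ 5.6  -4.6  -4.01] M [-1.016 -1.341 -0.163] w 14.04 j6 0.404
```

```bash

python3 -m crank '[[0.005,0,0,-0.004,0,0,0],[0.005,0,0,-0.004,0,0,0],[0.005,0,0,-0.004,0,0,0],[0.005,0,0,0,0,0,0]]' >/dev/null; python3 st.py
python3 -m crank '[[0.005,0,0,-0.006,0,0,0],[0.005,0,0,-0.006,0,0,0],[0.005,0,0,-0.006,0,0,0],[0.005,0,0,-0.006,0,0,0],[0.005,0,0,0,0,0,0]]' >/dev/null; python3 st.py
python3 -m crank '[[0.005,0,0,-0.01,0,0,0],[0.005,0,0,-0.01,0,0,0],[0.005,0,0,-0.01,0,0,0],[0.005,0,0,0,0,0,0],[0.005,0,0,0,0,0,0]]' >/dev/null; python3 st.py
python3 - <<'E'
from h import *
im,d=robot.get_image("side");cv2.imwrite("pics/s4.png",im[80:300,200:500].repeat(2,0).repeat(2,1))
E
```

```text
t 15.0333 p [526.94  24.1  145.34] rot [-3.1394e+00 -1.4000e-03  1.1089e+00] F [-0.06 -0.09 -2.85] M [-0.08  -0.098 -0.007] w 13.78 j6 0.4038
t 15.45 p [528.45  23.16 171.6 ] rot [ 3.1388e+00 -1.5000e-03  1.1087e+00] F [-0.04 -0.2  -1.93] M [ 0.015 -0.096 -0.009] w 13.67 j6 0.4041
t 15.8667 p [528.14  23.   200.9 ] rot [ 3.1393e+00 -1.0000e-03  1.1086e+00] F [-0.35  0.31 -2.19] M [ 0.009 -0.014 -0.029] w 13.54 j6 0.4041
```

View pics/s4.png

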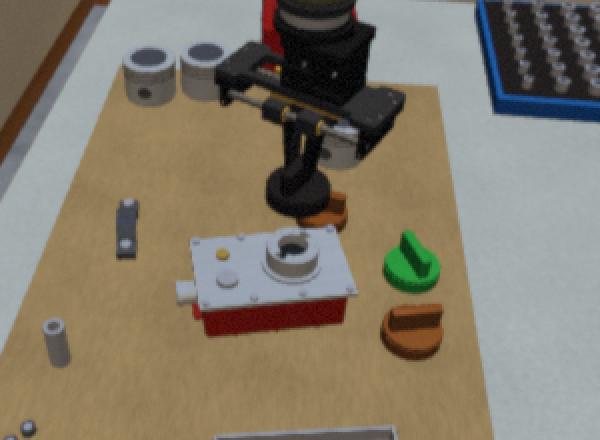

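The cap is off the open neck and held upright, with the engine parts in place. Moving over the tray.

```bash

python3 -m crank '[[0.005,0.0275,-0.0201,0,0,0,0],[0.005,0.0275,-0.0201,0,0,0,0],[0.005,0.0275,-0.0201,0,0,0,0],[0.005,0.0275,-0.0201,0,0,0,0]]' >/dev/null
python3 -m crank '[[0.005,0.0275,-0.0201,0,0,0,0],[0.005,0.0275,-0.0201,0,0,0,0],[0.005,0.0275,-0.0201,0,0,0,0],[0.005,0.0275,-0.0201,0,0,0,0],[0.005,0,0,0,0,0,0]]' >/dev/null; python3 st.py
python3 -m crank '[[0.005,0,0,0.03,0,0,0],[0.005,0,0,0.03,0,0,0],[0.005,0,0,0.03,0,0,0],[0.005,0,0,0.03,0,0,0],[0.005,0,0,0.01,0,0,0]]' >/dev/null; python3 -m crank '[[0.005,0,0,0,0,0,0],[0.005,0,0,0,0,0,0],[0.005,0,0,0,0,0,0]]' >/dev/null; python3 st.py
python3 - <<'E'
from h import *
im,d=robot.get_image("side");cv2.imwrite("pics/s5.png",im[200:400,250:470].repeat(3,0).repeat(3,1))
E
```

```text
t 16.6667 p [479.78 296.2  198.63] rot [-3.1391e+00 -9.0000e-04  1.1138e+00] F [ 0.44 -0.2  -1.34] M [-0.074 -0.02   0.026] w 13.67 j6 0.913
t 17.3333 p [483.15 292.21  71.7 ] rot [ 3.1394e+00 -2.8000e-03  1.1084e+00] F [ 0.5   0.28 -1.16] M [-0.    -0.072 -0.002] w 13.69 j6 0.9113
```

View pics/s5.png

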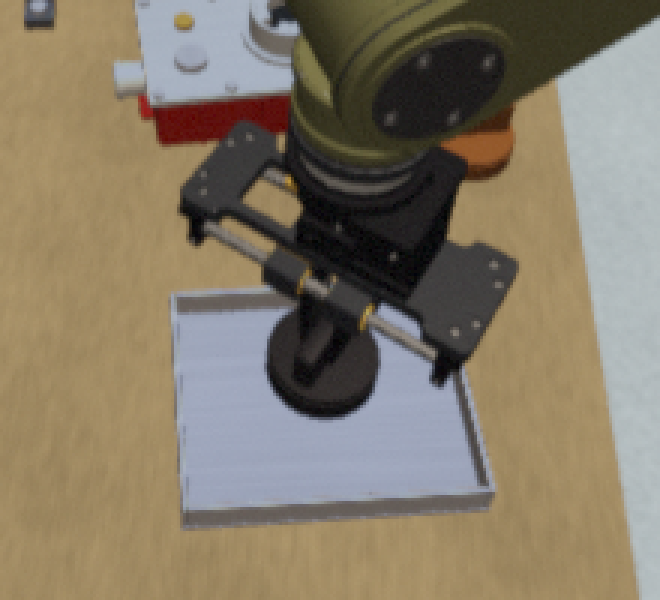

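The cap is over the middle of the tray. I'll lower until it touches.

```bash

python3 -m crank '[[0.005,0,0,0.01,0,0,0],[0.005,0,0,0.01,0,0,0],[0.005,0,0,0.004,0,0,0],[0.005,0,0,0,0,0,0],[0.005,0,0,0,0,0,0]]' >/dev/null; python3 st.py
python3 -m crank '[[0.005,0,0,0.0015,0,0,0],[0.005,0,0,0,0,0,0]]' >/dev/null; python3 st.py
python3 -m crank '[[0.005,0,0,0.0015,0,0,0],[0.005,0,0,0,0,0,0]]' >/dev/null; python3 st.py
```

```text
t 17.8 p [481.05 291.43  44.7 ] rot [-3.1407e+00  1.1000e-03  1.1087e+00] F [-0.21  0.5  -0.54] M [ 0.012 -0.089  0.013] w 13.76 j6 0.9113
t 17.9667 p [481.68 291.75  44.  ] rot [ 3.1415e+00 -1.0000e-04  1.1087e+00] F [ 0.04 -0.44 -1.97] M [-0.056 -0.044 -0.005] w 13.91 j6 0.9114
t 18.1333 p [481.99 291.87  42.88] rot [ 3.1410e+00 -8.0000e-04  1.1086e+00] F [-0.22  0.24  0.44] M [ 0.017 -0.176  0.025] w 13.94 j6 0.9114
```

```bash

python3 -m crank '[[0.005,0,0,0.001,0,0,0],[0.005,0,0,0,0,0,0],[0.005,0,0,0,0,0,0]]' >/dev/null; python3 st.py
```

```text
t 18.3833 p [482.02 291.89  42.84] rot [ 3.1412e+00 -5.0000e-04  1.1087e+00] F [-2.11 -0.91  5.  ] M [-0.249  0.391 -0.03 ] w 13.76 j6 0.9113
```

```bash

python3 -m crank '[[0.018,0,0,0,0,0,0],[0.025,0,0,0,0,0,0],[0.035,0,0,0,0,0,0],[0.04,0,0,0,0,0,0],[0.04,0,0,0,0,0,0]]' >/dev/null; python3 st.py
python3 -m crank '[[0.04,0,0,-0.01,0,0,0],[0.04,0,0,-0.02,0,0,0],[0.04,0,0,-0.03,0,0,0],[0.04,0,0,-0.04,0,0,0],[0.04,0,0,-0.04,0,0,0]]' >/dev/null
python3 -m crank '[[0.04,0,0,-0.03,0,0,0],[0.04,-0.03,0,0,0,0,0],[0.04,-0.035,0,0,0,0,0],[0.04,-0.035,0,0,0,0,0],[0.04,-0.035,0,0,0,0,0]]' >/dev/null
python3 -m crank '[[0.04,-0.035,0,0,0,0,0],[0.04,-0.035,0,0,0,0,0],[0.04,-0.035,0,0,0,0,0],[0.04,0,0,0,0,0,0],[0.04,0,0,0,0,0,0]]' >/dev/null;python3 st.py
python3 - <<'E'
from h import *
im,d=robot.get_image("side");i2,d2=robot.get_image("top")
cv2.imwrite("pics/s6.png",np.vstack([im[100:400,150:500],i2[60:310,100:450]]))
for n,i,dd,b in(("side",im,d,(305,410,295,372)),("top",i2,d2,(150,232,195,290))):
    W=cloud(n,dd);m=np.zeros(dd.shape,bool);m[b[2]:b[3],b[0]:b[1]]=1;m&=(i.max(2)<75)&(dd>0)&(W[...,2]>.03)
    p=W[m];t=p[p[:,2]>.06];print(n,len(p),p.mean(0),"bar",len(t),t.mean(0),np.percentile(t[:,2],[5,95]),"disc",np.median(p[p[:,2]<.045][:,2]))
E
```

```text
t 18.8 p [481.5  291.65  41.31] rot [-3.1415e+00  1.0000e-04  1.1087e+00] F [0.77 0.48 0.54] M [-0.061 -0.097  0.072] w 37.34 j6 0.9114
t 20.05 p [374.45  75.91 212.35] rot [ 3.1395e+00 -1.6000e-03  1.1053e+00] F [0.44 1.51 1.07] M [-0.029 -0.033 -0.015] w 39.75 j6 0.5244
side 1009 [0.48014592 0.30183774 0.04387427] bar 222 [0.48071052 0.2987265  0.06579337] [0.0622955  0.06810171] disc 0.03645441964627477
top 1267 [0.44656563 0.20887778 0.26289613] bar 733 [0.42075769 0.15039859 0.4282461 ] [0.06331732 0.53738054] disc 0.0351646095706728
```

View pics/s6.png

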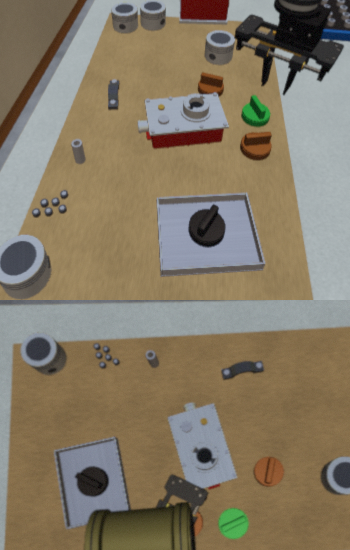

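The cap stands upright in the tray: bar top measures 0.066 m and disc 0.036 m, as expected. The gripper is clear and the other parts have not moved.

```bash
python3 -m crank '[[0.04,0,0,0,0,0,0],[0.04,0,0,0,0,0,0],[0.04,0,0,0,0,0,0]]' | head -2; python3 -c "
from workcell import robot
print(robot.finish_job())"
```

```text
time_s: 20.4
tcp_pos: [0.3748, 0.0776, 0.2114]
the job is handed in; nothing more can be done
None
```

The pressure cap is off the red tank and standing upright in the steel tray. I handed the job in at about 20.4 s of the 72 s allowed; no verdict was reported.

- **First stop:** I turned the cap anticlockwise without pressing until the wrist torque reached 0.45–0.49 N·m. That puts the catch at about 0.05–0.07 rad, firm but not forced, and I held it there for more than 1.3 s. The catch angle is worked out from torque, because it can't be seen and the cap's rubbing isn't known exactly.
- **Press and turn:** I eased back about 1.4° and pressed the cap down about 7.5–7.8 mm, short of bottoming. Then I turned it on to the end stop, backed off 1.5° and lifted it straight out.
- **Last checks:** In the side view the cap's bar top is at 0.066 m and its disc at 0.036 m, which matches it standing on its foot on the tray floor. The gripper was clear, and the piston, pin, bearing cap and look-alike caps showed no visible change.
- **Unclear reading:** The top camera's height for the bar was spoiled by the arm being in view. Its disc height, 0.035 m, agreed with the side view.

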